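# Latch a test cassette against its contacts

### The arm

A 6-joint arm with a two-finger parallel gripper is mounted at the origin on the work surface. World frame = base frame: x ahead of the robot, y to its left, z up, the work surface at z = 0. Lengths are in mm, angles in rad, forces in N, time in s.
With the tool pointing down it reaches from about 350 to 775 mm from the base axis. Payload 7.3 kg.
Tool frame: the origin (TCP) lies at the very end of the fingers, on their centre line; the grasp point (between the pads) lies bot.grasp_offset behind it (bot.grasp_offset is the distance from the TCP to the grasp point, in mm); z points along the fingers, y is the line along which they close (so a half turn about z gives the same grasp; the last joint's range is limited). The gripper opens to 92 mm and grips with 3 to 60 N. Pads are 19 mm wide; open, the fingers measure 130 mm over their backs; the gripper's body (75 mm by 190 mm) begins 47 mm behind the grasp point.
Start: joints at [-1.32, 0.342, 1.524, -0, 1.275, -0.146], TCP at [202.92, -484.219, 226.741] pointing down, gripper open.
Joint ranges: [-2.53, 2.53], [-0.77, 2.02], [0.04, 2.7], [-1, 4.14], [0.28, 2.66], [-3.11, 3.11]. Speed limits (rad/s): [2.57, 2.57, 3.14, 3.14, 3.14, 3.14].

### API

Orientations are given as [roll, pitch, yaw] about the fixed x, y, z axes, in that order (R = Rz(yaw) Ry(pitch) Rx(roll)).
In Python, from plant import bot gives the robot as it stands. The module is installed in compiled form; this text tells all that it offers.
- The arm moves only by the shell command python3 -m handwheel 'ROWS'. ROWS is JSON, a list of rows, each an object of numbers: "claw": the finger opening in mm, from 0 to 91.8; "dx", "dy", "dz": the shift along the tool's x, y, z in mm; "rx", "ry", "rz": the turn, a rotation vector about the tool's x, y, z in rad. A call has 1 to 10 rows; each row shifts and turns the commanded pose from where the row before left it, along the tool's axes as they then stand; what a row does not reach is not made up. A row lasts 1/10 s, in which the tool goes at most 50 mm and 8.59 degrees, less where a joint would pass 70% of its speed; a pose out of reach is approached as far as the arm can. A call is refused whole if a number of a shift passes 50 or a number of a turn 0.15, either way. A call with a gripper value outside its range is refused whole. The fingers move at their own pace and stop on an object; the grip force is fixed at half the most. Time passes only in rows, so rows that do not move let the fingers close. It gives the time, the measured TCP pose, the force and the opening at its end, in the units of the state.
- bot.get_obs(): the state, without advancing time (a new reading comes with each control period).
- bot.capture(name): name is "scene" or "top" or "wrist"; returns a dict with "frame" (420x560x3 uint8, red, green, blue), "camera_matrix" (3x3 intrinsics, pixels), "k1" (the pictures are not rectified: a ray, as slopes to the right and down, at radius r is drawn at 1 + k1 r^2 times it, then the intrinsics apply), "view" (4x4, takes a point from world to camera coordinates); the wrist camera has in their place "mount" (4x4, takes a point from camera to tool coordinates, whose origin is the TCP and whose axes are the flange's). Camera axes: x right, y down, z forward; pixel columns grow to the right and rows downward; lengths in mm; the calibration is good to about 2 mm. A picture is of the moment at which its call begins: read the wrist's pose just before it. There is no depth.
- bot.close_job(): hands the job in, once; it reports no verdict.
The state is a dict: "time": time; "joint_positions": joint angles; "dq": joint speeds; "tau": joint torques, N m; "tool_pos": TCP position; "tcp_rot": TCP orientation; "contact_force": force on the tool from outside, world axes, zero at the start; "moment": the same for the moment, N m; "grip_width": finger opening in mm.
Only numpy, scipy, OpenCV 4.12 (cv2) and the standard library are available. Lean on these libraries where they do the work, as an engineer would, in place of code of your own. Each camera call takes 0.05 s, during which the arm holds its last target. There are 200 camera calls.

### The job

On the brown test board, hook the wire loop of the draw latch over the keeper hook of the test cassette, draw it back under the hook's lip, then press the latch lever down past centre until it lies flat, so that the cassette is pulled tight against its contact block and stays so by itself. Use gentle force throughout and do not disturb the jar, screwdriver or spool nearby.

Things in the scene. Friction and masses are not known exactly. Their poses are not given: they have to be found in the camera images.
- pivot (a point): Middle of the latch lever's hinge pin, fixed to the brown test board, 62 mm above the bench; the board's top is 50 mm below it. Axes of the board: z up, +y from the latch towards the cassette (the loop is drawn to -y), x along the pin. Two 3 mm cheeks (x +-15 to +-18 mm, y +-11 mm) rise 8 mm above the pin.
- latch_base (a point): Centre of the underside of the steel block that carries the latch, on the board's top: 30 mm wide (x), y +-52 mm, 36 mm high; axes as at the pivot. Seen from the pivot, past the latch stand a contact block (y 122 to 140 mm, 160 mm wide, top 26 mm below the pin) and the cassette (at home y 144 to 274 mm, 164 mm wide, its top 1 mm below the pin).
- loop_bar (a point): Centre of the crossbar of the latch's loop: a U of 5 mm round steel wire, 45 mm wide outside (side wires centred at x +-20 mm), 102 mm from its hinge to the crossbar's centre line, 35 g. Axes: x along the crossbar, y along the loop from hinge to crossbar, z square to the loop. It can be pinched from above across both side wires, closing along x; nothing stands within 25 mm beside it.
- loop_hinge (a point): Middle of the pin that hinges the loop to the lever, 16 mm from the pivot: at lever angle t it lies at y = -16 cos(t - 0.157) mm, z = +16 sin(t - 0.157) mm from the pivot. Axes as at lever_tip.
- keeper_seat (a point): Where the crossbar's centre rests when hooked, behind the post of the 24 mm wide steel keeper hook on the cassette. Axes as at the pivot, and at its height. From this point: post face at y -2.5 mm, slot floor at z -6 mm, a step behind from y +11.5 mm, top z +4 mm. The crossbar is let down with its centre at y +4 to +9 mm, then drawn back to y 0 under the lip.
- keeper_lip (a point): Middle of the outer edge of the lip on top of the keeper post, half-way up the 4 mm thick lip. It lies at y +1.5 mm, z +6 mm from keeper_seat and keeps the crossbar from rising when it is drawn back. The lip reaches back from here to y -12.5 mm from keeper_seat. Axes as at the pivot. A 60 mm wide bracket joins the keeper's arm to the cassette from 48 mm beyond keeper_seat.
- lever_tip (a point): Middle of the free end of the latch lever, on its upper face (upper when flat): a steel plate 26 mm wide (x), 4 mm thick. It is 57 mm from the pivot along the lever and 6 mm above it when flat. Axes as at the pivot when flat; they turn with the lever.
- lever (a joint): Lever angle, rad: 0 = flat on its stop, pointing to -y; pi/2 = upright; up to 2.0 leaning to the cassette. Stays where left (friction 0.06 N m, some 1 N at the tip). With the loop hooked it is taut from about 1.4 rad, then takes up to about 10 N at the tip to push down; dead centre is near 0.16 rad; friction may hold it short of its stop. Its face may take 30 N at most.
- bail (a joint): Angle of the loop relative to the lever, rad. The loop's slope above level is bail - lever + 0.025. It stays where left (friction 0.03 N m), so the loop lifts as the lever turns down, unless the crossbar is caught under the keeper's lip. Loop and keeper may bear 55 N on each other at most (about 30 N when closed).
- cassette (a joint): Distance in m of the white cassette (with its keeper hook) from home along +y: 0 = on its stop, 0.010 = pushed fully out by the contact springs, as at the start. The springs push with 12 N at 0.010, rising to 32 N at 0.
- jar: Small clear screw jar, 32 mm diameter, 45 mm high, on the board beside the latch; leave alone. Origin at the centre of its underside.
- driver: Screwdriver lying on the board beside the latch; leave alone.
- spool: Grey solder spool, 54 mm diameter, 40 mm high, on the bench; leave alone. Origin at the centre of its underside.

How it is judged (in metres and radians):
On the way:
1. the loop's crossbar lies in the keeper, under the lip, with the lever still raised (y of loop_bar in the frame of keeper_seat between -0.003 and 0.003 m and z of loop_bar in the frame of keeper_seat between -0.005 and 0.003 m and value of joint lever above 0.5 rad), for 0.2 s.
At the end, for the whole second after the job is handed in: The crossbar lies in the keeper under the lip (within 3 mm of its seat along the draw, between 5 mm below and 3 mm above it), the lever lies flat (within 0.03 rad of its stop) and the cassette is within 3 mm of home, all holding with the robot clear (y of loop_bar in the frame of keeper_seat between -0.003 and 0.003 m and z of loop_bar in the frame of keeper_seat between -0.005 and 0.003 m and value of joint lever below 0.03 rad and value of joint cassette below 0.003 m); the robot touches nothing.
It fails at once if the lever is pushed with more than 30 N (contact force between lever_c0 and the fingers above 30 N).
It fails at once if loop and keeper are strained with more than 55 N (contact force between bail and cassette above 55 N).
It fails at once if the jar is moved more than 20 mm (distance of jar from where it was at the start of the episode above 0.02 m).
It fails at once if the screwdriver is moved more than 20 mm (distance of driver from where it was at the start of the episode above 0.02 m).
It fails at once if the spool is moved more than 20 mm (distance of spool from where it was at the start of the episode above 0.02 m).
It also fails if it takes over 51 s, if anything falls off the work surface, if the arm or the gripper's body presses on something with over 40 N, if the wrist force passes 120 N, or if a joint passes its speed limit or range.

## Working session

There is one attempt and no reset: what is moved stays moved. The work goes in short steps, Python scripts to look and compute and a shell command to move; the robot and the scene stay as the last step left them, time stands still between calls to the robot, and variables do not carry over. Pictures are saved under pics/ and viewed, on a budget of 10 in all, crops included, one or two more only if the job needs it, and the job is handed in when it is done.

```bash
mkdir -p pics; cat > h.py <<'E'
import numpy as np, cv2
from scipy.spatial.transform import Rotation as R
from plant import bot
def save(n,f):
    c=bot.capture(n); cv2.imwrite(f'pics/{f}.png',c['frame'][:,:,::-1]); np.save(f'pics/{f}.npy',c,allow_pickle=True); return c
def load(f): return np.load(f'pics/{f}.npy',allow_pickle=True).item()
def ray(c,u,v,T=None):
    K=c['camera_matrix']; p=cv2.undistortPoints(np.array([[[u,v]]],float),K,np.array([c['k1'],0,0,0.]))[0,0]
    V=np.linalg.inv(c['view']) if 'view' in c else T@c['mount']
    return V[:3,3],V[:3,:3]@np.array([p[0],p[1],1])
def onz(c,u,v,z,T=None):
    o,d=ray(c,u,v,T); return o+d*(z-o[2])/d[2]
def proj(c,P,T=None):
    V=c['view'] if 'view' in c else np.linalg.inv(T@c['mount'])
    q=V[:3,:3]@np.array(P,float)+V[:3,3]; s=q[:2]/q[2]; s=s*(1+c['k1']*(s@s)); K=c['camera_matrix']
    return K[:2,:2]@s+K[:2,2]
def pose(o):
    T=np.eye(4);T[:3,3]=o['tool_pos'];r=np.array(o['tcp_rot']);T[:3,:3]=R.from_euler('xyz',r).as_matrix();return T
E
python3 - <<'E'
from h import *
o=bot.get_obs();print(o,bot.grasp_offset)
a=save('scene','s0');b=save('top','t0')
for c in(a,b):
    V=np.linalg.inv(c['view']);print(c['camera_matrix'].tolist(),c['k1'],V.round(2).tolist())
for f in 's0','t0':
    cv2.imwrite(f'pics/{f}_big.png',cv2.resize(cv2.imread(f'pics/{f}.png'),(800,600),interpolation=cv2.INTER_CUBIC))
E
```

```text
{'time': 0.0, 'joint_positions': array([-1.32001490e+00,  3.42708255e-01,  1.52500964e+00,  1.10456048e-05,
        1.27539379e+00, -1.45953003e-01]), 'dq': array([-0.00146247, -0.00029225, -0.00030608,  0.00064009, -0.0010482 ,
       -0.00028908]), 'tau': array([-1.01857040e-03, -4.31249356e+01, -2.44216096e+01,  7.16721453e-02,
        5.60266385e-02, -1.13849144e-04]), 'tool_pos': array([ 202.81000648, -483.80887179,  226.05504504]), 'tcp_rot': array([-3.14009130e+00, -2.31371480e-04,  3.96731037e-01]), 'contact_force': array([0.29333923, 0.25648508, 0.15022705]), 'moment': array([ 0.01425223,  0.00486723, -0.02714652]), 'grip_width': 91.75618083170914} 18.8
[[455.723750394126, 0.0, 278.64639963228274], [0.0, 455.723750394126, 206.78926579633975], [0.0, 0.0, 1.0]] -0.02020140049570274 [[-0.85, 0.3, -0.42, 956.66], [0.52, 0.47, -0.71, 491.92], [-0.01, -0.83, -0.56, 557.03], [0.0, 0.0, 0.0, 1.0]]
[[500.24952896237426, 0.0, 269.0307812814671], [0.0, 500.24952896237426, 217.5487260801424], [0.0, 0.0, 1.0]] 0.05983585647999428 [[-0.01, -0.99, 0.14, 454.72], [-1.0, 0.01, 0.0, -135.47], [-0.0, -0.14, -0.99, 921.63], [0.0, 0.0, 0.0, 1.0]]
```

View pics/s0_big.png

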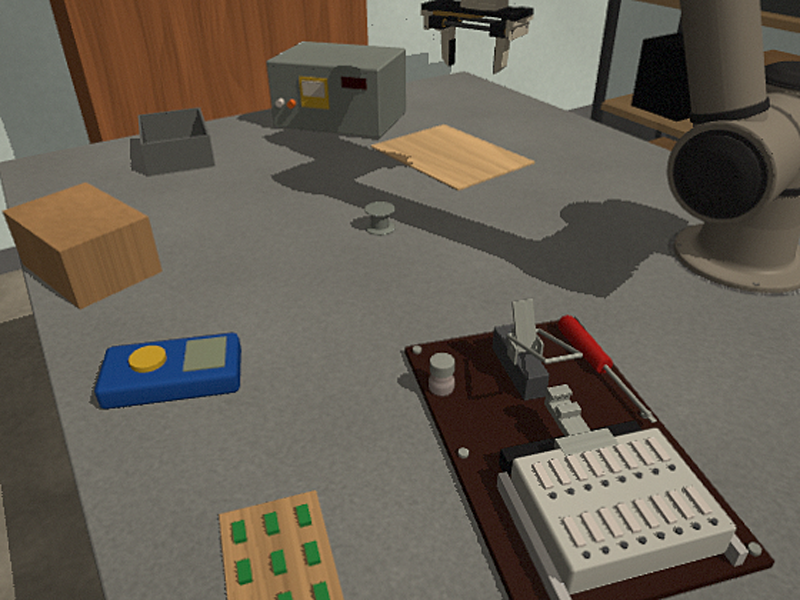

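View pics/t0_big.png

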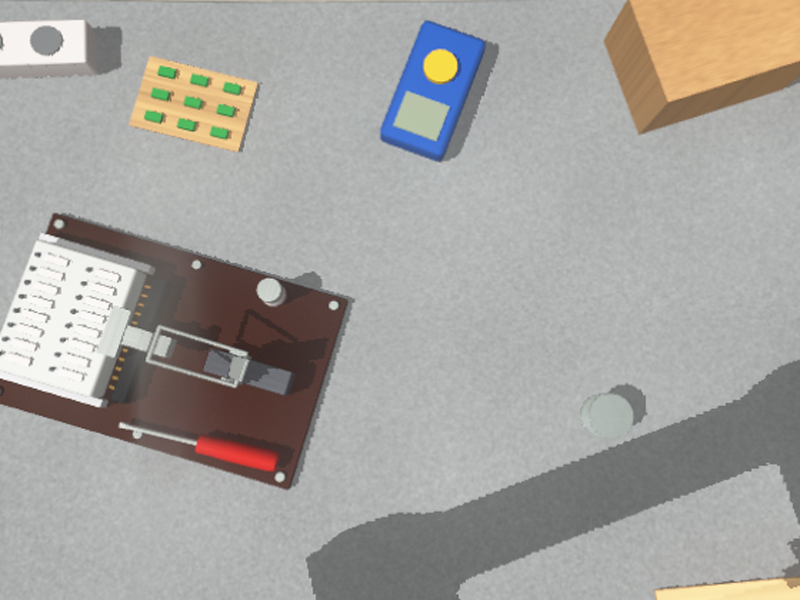

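The scene view shows the latch with its lever raised and the loop sticking out above the board towards the cassette. The keeper is near (565,400). In the top view (800x600) the board corners are at (55,213), (348,297) and (290,488). The latch block is around (250,370), the crossbar around (155,342) and the keeper around (135,337). The jar is at (270,290), the driver at (235,452) and the spool at (608,414).

```bash
python3 - <<'E'
from h import *
c=load('t0');k=0.7
for n,u,v,z in [('cA',55,213,12),('cB',348,297,12),('cC',290,488,12),('pivot~',237,368,62),('block end R',292,381,48),('bar',155,342,120),('keeper',150,340,66),('jar',270,288,57),('drv',235,452,25)]:
    print(n,onz(c,u*k,v*k,z).round(1))
for f,x,y,w,h,s in (('t0',70,205,160,90,5),('s0',320,200,160,120,5)):
    im=cv2.imread(f'pics/{f}.png')[y:y+h,x:x+w]; cv2.imwrite(f'pics/{f}_c.png',cv2.resize(im,None,fx=s,fy=s,interpolation=cv2.INTER_CUBIC))
E
```

```text
cA [715.8 291.1  12. ]
cB [603.6 -87.9  12. ]
cC [364.7 -16.8  12. ]
pivot~ [509.9  42.3  62. ]
block end R [494.5 -21.9  48. ]
bar [536.  122.3 120. ]
keeper [543.9 145.6  66. ]
jar [607.9   5.4  57. ]
drv [409.5  49.6  25. ]
```

View pics/t0_c.png

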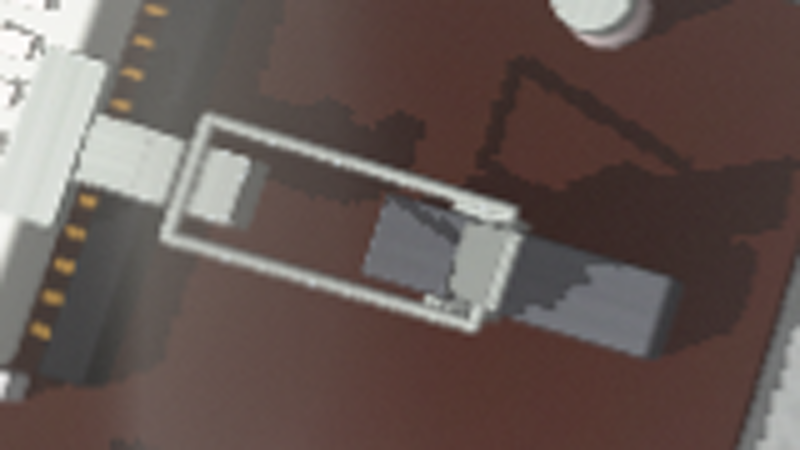

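View pics/s0_c.png

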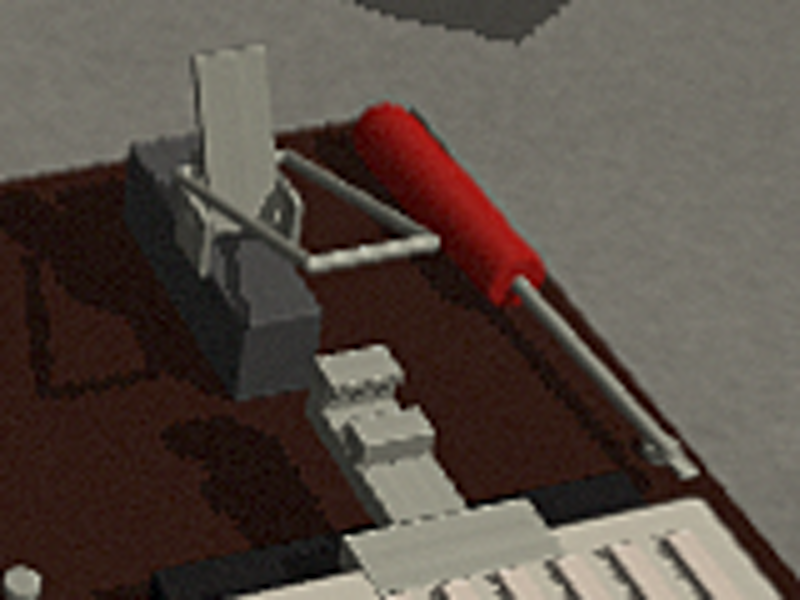

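```bash
cat >> h.py <<'E'
def T0(u,v): return (u+.5)/5-.5+70,(v+.5)/5-.5+205
def S0(u,v): return (u+.5)/5-.5+320,(v+.5)/5-.5+200
def tri(r1,r2):
    (a,d),(b,e)=r1,r2; t=np.linalg.lstsq(np.c_[d,-e],b-a,rcond=None)[0]
    p,q=a+d*t[0],b+e*t[1]; return (p+q)/2,np.linalg.norm(p-q)
E
python3 - <<'E'
from h import *
t=load('t0');s=load('s0')
A=onz(t,*T0(375,236),48);B=onz(t,*T0(654,318),48)
print('block',A,B,np.linalg.norm(A-B)); 
A2=onz(s,*S0(282,318),48);print('scene block +y end',A2)
for n,a,b in [('bar',(186,180),(374,253)),('barL(+x?)',(206,121),(312,263)),('barR',(167,238),(437,242)),('lever tip',(488,268),(232,50)),('hinge1',(515,212),(182,173)),('hinge2',(478,325),(284,155)),('lip -y edge mid',(243,190),(353,352))]:
    p,g=tri(ray(t,*T0(*a)),ray(s,*S0(*b)));print(n,p.round(1),round(g,1))
print('lip +y top edge scene',onz(s,*S0(364,390),70),'top',onz(t,*T0(197,182),70))
print('lip -y edge',onz(s,*S0(353,352),70),onz(t,*T0(243,190),70))
print('jar',onz(t,*T0(595,5),57))
E
```

```text
block [521.19195575  82.29962279  48.        ] [492.00331137 -15.00309734  48.        ] 101.58639822686186
scene block +y end [523.9747603   83.13082171  48.        ]
bar [535.1 127.3 112.1] 0.5
barL(+x?) [554.3 121.3 112.7] 0.9
barR [515.8 133.1 111.9] 1.1
lever tip [506.  28. 118.] 1.8
hinge1 [526.3  29.2  75. ] 1.5
hinge2 [489.   40.3  74.5] 0.0
lip -y edge mid [534.7 123.2  68.7] 2.7
lip +y top edge scene [543.74439459 139.55086904  70.        ] top [538.35604001 137.39795817  70.        ]
lip -y edge [534.67263614 124.89608341  70.        ] [535.51076856 121.82426442  70.        ]
jar [600.81634828   5.93090747  57.        ]
```

```bash
python3 - <<'E'
from h import *
t=load('t0');s=load('s0')
P=np.array([507.5,34,62]);yaw=-.291;Y=np.array([-np.sin(yaw),np.cos(yaw),0]);X=np.array([np.cos(yaw),np.sin(yaw),0]);Z=np.array([0,0,1.])
w=lambda x,y,z:P+X*x+Y*y+Z*z
def show(n,p):
    a=proj(t,p);b=proj(s,p);print(n,p.round(1),((a-[70,205]+.5)*5-.5).round(),((b-[320,200]+.5)*5-.5).round())
show('pivot',w(0,0,0));show('cheek +x top',w(16.5,0,8));show('cheek -x top',w(-16.5,0,8))
show('block +y end top',w(0,52,-14));show('block +y-x corner',w(-15,52,-14));show('block +y+x bottom',w(15,52,-50))
for q in(1.2,1.35,1.5,1.65,1.8):
    for x in (-13,13):show(f'tip{q},{x}',w(x,-57*np.cos(q)+6*np.sin(q),57*np.sin(q)+6*np.cos(q)))
    show(f'hinge{q}',w(20,-16*np.cos(q-.157),16*np.sin(q-.157)))
show('seat home? bar at 108',w(0,108,0))
E
```

```text
pivot [507.5  34.   62. ] [506. 272.] [228. 192.]
cheek +x top [523.3  29.3  70. ] [516. 224.] [185. 182.]
cheek -x top [491.7  38.7  70. ] [486. 317.] [274. 166.]
block +y end top [522.4  83.8  48. ] [371. 233.] [287. 317.]
block +y-x corner [508.   88.1  48. ] [357. 274.] [328. 309.]
block +y+x bottom [536.8  79.5  12. ] [409. 200.] [235. 405.]
tip1.2,-13 [490.7  23.3 117.3] [504. 314.] [260.  31.]
tip1.2,13 [515.6  15.8 117.3] [529. 236.] [189.  43.]
hinge1.2 [524.3  20.5  75.8] [539. 219.] [168. 156.]
tip1.35,-13 [493.1  31.4 118.9] [478. 306.] [271.  41.]
tip1.35,13 [518.1  23.9 118.9] [503. 228.] [199.  53.]
hinge1.35 [525.   22.6  76.9] [532. 217.] [171. 157.]
tip1.5,-13 [495.6  39.6 119.3] [452. 299.] [282.  54.]
tip1.5,13 [520.5  32.1 119.3] [477. 220.] [210.  66.]
hinge1.5 [525.6  24.8  77.6] [525. 215.] [174. 160.]
tip1.65,-13 [498.1  47.8 118.3] [427. 291.] [292.  70.]
tip1.65,13 [523.   40.3 118.3] [452. 213.] [220.  83.]
hinge1.65 [526.3  27.1  78. ] [518. 213.] [176. 163.]
tip1.8,-13 [500.4  55.7 116.1] [404. 284.] [302.  90.]
tip1.8,13 [525.3  48.3 116.1] [429. 207.] [230. 103.]
hinge1.8 [527.   29.4  78. ] [511. 211.] [179. 167.]
seat home? bar at 108 [538.5 137.5  62. ] [204. 184.] [369. 399.]
```

The block centre turns out not to sit under the pivot. The lip, wire-end and lever-tip points all agree with the pivot near (510,42,62), the lever at about 1.2 rad and board yaw at about -0.291. The bar is about 50 mm above the pin. I'll move the wrist over the latch and refine from there.

```bash
python3 -m handwheel '[{"rz":-0.147,"dz":-10},{"rz":-0.147,"dz":-10},{"rz":-0.147,"dz":-10},{"rz":-0.147,"dz":-10},{"rz":-0.147,"dz":-10},{"rz":-0.147,"dz":-10}]'
python3 -m handwheel '[{"dx":20,"dy":4},{"dx":42,"dy":9},{"dx":42,"dy":9},{"dx":42,"dy":9},{"dx":42,"dy":9},{"dx":42,"dy":9},{"dx":42,"dy":9},{"dx":42,"dy":9},{"dx":42,"dy":9},{"dx":42,"dy":9}]'
python3 -m handwheel '[{"dx":42,"dy":9},{"dx":42,"dy":9},{"dx":42,"dy":9},{"dx":42,"dy":9},{"dx":42,"dy":9},{"dx":20,"dy":5},{},{}]'
python3 - <<'E'
from h import *
o=bot.get_obs();T=pose(o);np.save('pics/T1.npy',T);c=save('wrist','w1')
print(o['time'],o['tool_pos'],o['tcp_rot'],c['mount'].round(2).tolist())
cv2.imwrite('pics/w1_big.png',cv2.resize(cv2.imread('pics/w1.png'),(800,600),interpolation=cv2.INTER_CUBIC))
E
```

```text
0.1 [ 202.81092547 -483.8651108   226.13655321] [-3.14028307e+00 -1.74561582e-04  3.96826135e-01] [[0.0, -0.96, -0.29, 79.72], [1.0, 0.0, 0.0, -0.33], [-0.0, -0.29, 0.96, -157.22], [0.0, 0.0, 0.0, 1.0]]invalid input at $[0]: expected keys claw, dx, dy, dz, rx, ry, rz
invalid input at $[0]: expected keys claw, dx, dy, dz, rx, ry, rz
invalid input at $[0]: expected keys claw, dx, dy, dz, rx, ry, rz
```

View pics/w1_big.png

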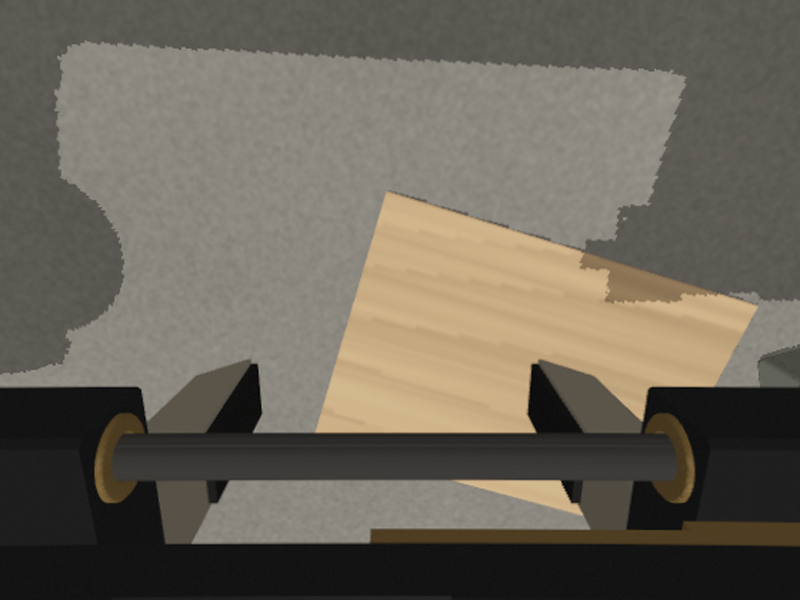

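That picture only shows the bench with the fingers at (255,380) and (535,380), because the rows were refused: every key is required. I'll resend them in full.

```bash
python3 -m handwheel '[{"claw":91,"dx":0,"dy":0,"dz":-10,"rx":0,"ry":0,"rz":-0.147},{"claw":91,"dx":0,"dy":0,"dz":-10,"rx":0,"ry":0,"rz":-0.147},{"claw":91,"dx":0,"dy":0,"dz":-10,"rx":0,"ry":0,"rz":-0.147},{"claw":91,"dx":0,"dy":0,"dz":-10,"rx":0,"ry":0,"rz":-0.147},{"claw":91,"dx":0,"dy":0,"dz":-10,"rx":0,"ry":0,"rz":-0.147},{"claw":91,"dx":0,"dy":0,"dz":-10,"rx":0,"ry":0,"rz":-0.147},{"claw":91,"dx":20,"dy":5,"dz":0,"rx":0,"ry":0,"rz":0},{"claw":91,"dx":40,"dy":10,"dz":0,"rx":0,"ry":0,"rz":0},{"claw":91,"dx":40,"dy":10,"dz":0,"rx":0,"ry":0,"rz":0},{"claw":91,"dx":40,"dy":9,"dz":0,"rx":0,"ry":0,"rz":0}]'
python3 -m handwheel '[{"claw":91,"dx":40,"dy":9,"dz":0,"rx":0,"ry":0,"rz":0},{"claw":91,"dx":40,"dy":9,"dz":0,"rx":0,"ry":0,"rz":0},{"claw":91,"dx":40,"dy":9,"dz":0,"rx":0,"ry":0,"rz":0},{"claw":91,"dx":40,"dy":9,"dz":0,"rx":0,"ry":0,"rz":0},{"claw":91,"dx":40,"dy":9,"dz":0,"rx":0,"ry":0,"rz":0},{"claw":91,"dx":40,"dy":9,"dz":0,"rx":0,"ry":0,"rz":0},{"claw":91,"dx":40,"dy":9,"dz":0,"rx":0,"ry":0,"rz":0},{"claw":91,"dx":40,"dy":9,"dz":0,"rx":0,"ry":0,"rz":0},{"claw":91,"dx":40,"dy":9,"dz":0,"rx":0,"ry":0,"rz":0},{"claw":91,"dx":40,"dy":9,"dz":0,"rx":0,"ry":0,"rz":0}]'
python3 -m handwheel '[{"claw":91,"dx":40,"dy":9,"dz":0,"rx":0,"ry":0,"rz":0},{"claw":91,"dx":20,"dy":5,"dz":0,"rx":0,"ry":0,"rz":0},{"claw":91,"dx":0,"dy":0,"dz":0,"rx":0,"ry":0,"rz":0},{"claw":91,"dx":0,"dy":0,"dz":0,"rx":0,"ry":0,"rz":0}]'
python3 - <<'E'
from h import *
o=bot.get_obs();T=pose(o);np.save('pics/T2.npy',T);c=save('wrist','w2')
print(o['time'],o['tool_pos'],o['tcp_rot'])
cv2.imwrite('pics/w2_big.png',cv2.resize(cv2.imread('pics/w2.png'),(800,600),interpolation=cv2.INTER_CUBIC))
E
```

```text
time: 1.15
tool_pos: [276.2, -358.5, 286.4]
tcp_rot: [-3.141, -0.001, 1.278]
contact_force: [0.7, -1.1, 0.5]
grip_width: 90.7
time: 2.15
tool_pos: [477.6, -1.1, 286.6]
tcp_rot: [-3.141, 0.0, 1.279]
contact_force: [0.5, -1.1, -0.4]
grip_width: 91.1
time: 2.55
tool_pos: [507.4, 50.6, 286.2]
tcp_rot: [-3.141, 0.001, 1.28]
contact_force: [-0.2, 0.1, 0.6]
grip_width: 90.8
2.55 [507.40589267  50.56915549 286.24479055] [-3.14055772e+00  8.43838003e-04  1.27982185e+00]
```

View pics/w2_big.png

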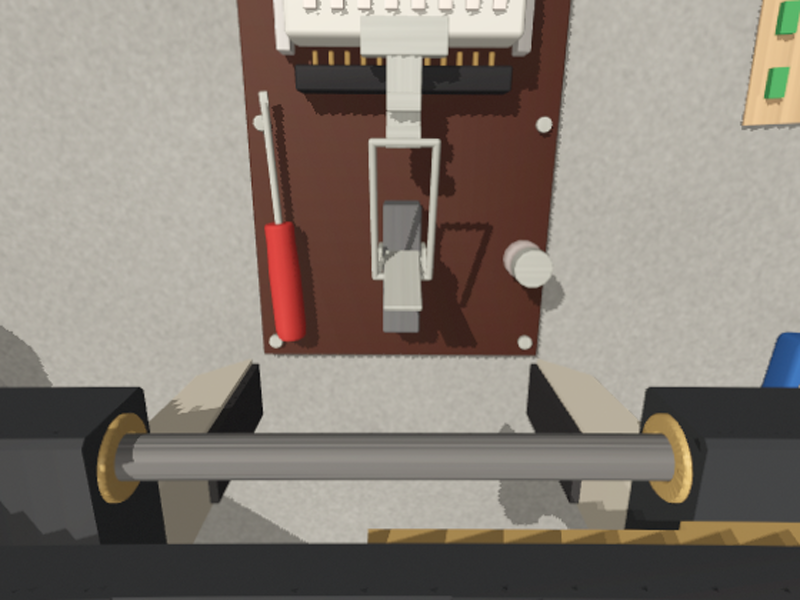

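The wrist view looks straight along the board's axis. The crossbar runs from (371,143) to (438,143), with the keeper just beyond it. The lever tip edge is at y=308, the block ends are at y=203 and y=331, and the contact block's near top edge is at about y=92.

```bash
cat >> h.py <<'E'
def W(u,v): return (u+.5)*.7-.5,(v+.5)*.7-.5
P=np.array([509.8,41.7,62]);yaw=-.291;Y=np.array([-np.sin(yaw),np.cos(yaw),0]);X=np.array([np.cos(yaw),np.sin(yaw),0])
def rel(p): d=np.array(p)-P; return np.array([d@X,d@Y,d[2]]).round(1)
E
python3 - <<'E'
from h import *
t=load('t0');s=load('s0');w=load('w2');T=np.load('pics/T2.npy')
rw=lambda u,v:ray(w,*W(u,v),T)
for n,a,b,c in [('bar',(404.5,142.5),(186,180),(374,253)),('barL',(437,142.5),(206,121),(312,263)),('barR',(373,142.5),(167,238),(437,242)),('tip',(402.5,309),None,(232,50)),('hinge+',(432,276),(515,212),(182,173)),('hinge-',(374,276),(478,325),(284,155))]:
    if b: p,g=tri(rw(*a),ray(t,*T0(*b)));print(n,'wt',rel(p),round(g,1),end=' ')
    p,g=tri(rw(*a),ray(s,*S0(*c)));print('ws',rel(p),round(g,1))
z=lambda u,v,h:rel(onz(w,*W(u,v),h,T))
print('block',z(402.5,203,48),z(402,331,48),'contact front',z(403,92,36),'pins row/back',z(403,66,36))
print('contact L R',z(294,91,36),z(512,92,36))
print('cassette front top',z(404,45,61),z(276,52,61))
print('lip -y?',z(404,138,70))
E
```

```text
bar wt [ 0.7 89.1 51. ] 2.4 ws [ 1.2 89.6 51. ] 1.7
barL wt [20.6 89.  52.3] 2.5 ws [21.4 89.5 51.6] 1.3
barR wt [-18.8  89.2  49.3] 2.3 ws [-18.8  90.   51.1] 3.0
ws [  0.5 -17.3  54.4] 1.5
hinge+ wt [22.1 -6.5  9.2] 3.8 ws [22.1 -3.3 17.2] 3.1
hinge- wt [-19.6  -6.5   8.5] 0.0 ws [-19.   -5.4  13.9] 0.9
block [  1.9  45.4 -14. ] [  2.1 -58.9 -14. ] contact front [  2.1 125.  -26. ] pins row/back [  2.  142.4 -26. ]
contact L R [-78.5 125.5 -26. ] [ 82.6 124.8 -26. ]
cassette front top [  2.2 152.   -1. ] [-84.6 147.5  -1. ]
lip -y? [ 2.4 92.3  8. ]
```

I'm shifting the pivot estimate to (511.5,43.3), using the contact block face at 122 mm. The bar then sits 102.3 mm from the hinge at a lever angle of about 1.15–1.2, which matches the loop length. The loop slope is about 0.37, so I'll tilt the tool square to the loop and descend around its side wires.

```bash
python3 -m handwheel '[{"claw":80,"dx":0,"dy":2,"dz":0,"rx":0,"ry":0.125,"rz":0},{"claw":80,"dx":0,"dy":2,"dz":0,"rx":0,"ry":0.125,"rz":0},{"claw":80,"dx":0,"dy":2,"dz":0,"rx":0,"ry":0.125,"rz":0},{"claw":80,"dx":0.5,"dy":0,"dz":30,"rx":0,"ry":0,"rz":0},{"claw":80,"dx":1,"dy":0,"dz":40,"rx":0,"ry":0,"rz":0},{"claw":80,"dx":1,"dy":0,"dz":40,"rx":0,"ry":0,"rz":0},{"claw":80,"dx":0,"dy":0,"dz":30,"rx":0,"ry":0,"rz":0},{"claw":80,"dx":0,"dy":0,"dz":20,"rx":0,"ry":0,"rz":0},{"claw":80,"dx":0,"dy":0,"dz":0,"rx":0,"ry":0,"rz":0},{"claw":80,"dx":0,"dy":0,"dz":0,"rx":0,"ry":0,"rz":0}]'
python3 - <<'E'
from h import *
o=bot.get_obs();T=pose(o);np.save('pics/T3.npy',T);c=save('wrist','w3')
cv2.imwrite('pics/w3_big.png',cv2.resize(cv2.imread('pics/w3.png'),(800,600),interpolation=cv2.INTER_CUBIC))
Pn=np.array([511.5,43.3,62]);d=T[:3,3]-Pn;print('tcp rel',d@X,d@Y,d[2],T[:3,2])
E
```

```text
time: 3.6
tool_pos: [531.2, 106.3, 139.4]
tcp_rot: [3.141, -0.375, 1.278]
contact_force: [0.4, -1.0, 0.8]
grip_width: 79.8
tcp rel 0.7565056891139619 65.98432622970357 77.3634091456097 [ 0.10618024  0.3503911  -0.93056533]
```

View pics/w3_big.png

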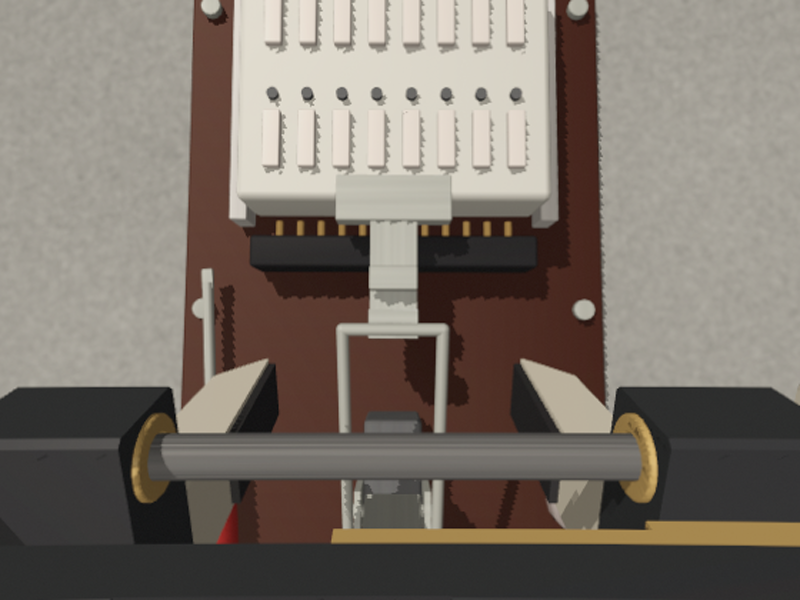

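The fingers straddle the loop: its side wires are at columns 342 and 443, the fingertips at 275 and 513, and both pairs centre on about 393. The crossbar is at row 329. Behind it are the lip edge (338), the step (about 290) and the bracket (about 221).

```bash
sed -i 's/^P=.*]);yaw/P=np.array([511.5,43.3,62]);yaw/' h.py; python3 - <<'E'
from h import *
w=load('w3');T=np.load('pics/T3.npy');K=w['camera_matrix'];print(K[0,0],w['k1'])
D=K[0,0]*40/(101*.7); o,d=ray(w,*W(392.5,329),T); p=o+d*D
print('bar from width',rel(p),'tool',(np.linalg.inv(T)@np.r_[p,1])[:3].round(1))
for zb in(47,49,51,53): print(zb,rel(onz(w,*W(392.5,329),62+zb,T)))
t=load('t0');s=load('s0')
for c,q in((t,T0(186,180)),(s,S0(374,253))): 
    p,g=tri((o,d),ray(c,*q));print('tri',rel(p),g,(np.linalg.inv(T)@np.r_[p,1])[:3].round(1))
z=lambda v,h:rel(onz(w,*W(393,v),62+h,T))
print('lip -y',z(338,8),'step edge',z(290,4),z(267,4),'bracket',z(221,8),z(221,4),'contact',z(270,-26),'contact top/back',z(237,-26))
im=cv2.imread('pics/w3.png');print(im[145:240,275].mean(1).round().astype(int).tolist())
E
```

```text
356.9235158274523 0.02135350654972547
bar from width [ 0.4 87.4 50.6] tool [10.1 -0.4 32.8]
47 [ 0.4 87.5 47. ]
49 [ 0.4 87.5 49. ]
51 [ 0.4 87.4 51. ]
53 [ 0.4 87.4 53. ]
tri [-0.7 87.4 49.7] 2.1455614066642807 [ 9.8 -1.5 33.6]
tri [-0.1 87.7 51. ] 1.284381696467583 [10.6 -0.9 32.5]
lip -y [ 0.6 84.1  8. ] step edge [  0.6 107.6   4. ] [  0.7 119.    4. ] bracket [  0.7 141.    8. ] [  0.7 142.    4. ] contact [  0.7 121.7 -26. ] contact top/back [  0.7 140.1 -26. ]
[185, 184, 184, 185, 186, 186, 184, 180, 153, 118, 121, 159, 181, 181, 181, 181, 182, 182, 182, 182, 182, 183, 182, 183, 183, 183, 183, 183, 183, 183, 183, 184, 184, 184, 184, 184, 184, 184, 184, 184, 175, 171, 179, 182, 184, 185, 185, 184, 183, 183, 183, 184, 184, 182, 182, 184, 169, 124, 105, 125, 131, 132, 131, 132, 132, 132, 132, 132, 164, 186, 186, 184, 180, 180, 181, 183, 185, 187, 187, 183, 175, 161, 165, 177, 183, 183, 176, 164, 143, 130, 167, 160, 71, 62, 61]
```

The heights and edges agree to within about 0.6 mm: contact faces at 121.7 and 140.1, lip at 84.1, step at 107.6. I'll descend 52 mm and close.

```bash
python3 -m handwheel '[{"claw":80,"dx":0,"dy":-0.5,"dz":17,"rx":0,"ry":0,"rz":0},{"claw":75,"dx":0,"dy":0,"dz":17,"rx":0,"ry":0,"rz":0},{"claw":65,"dx":0,"dy":0,"dz":12,"rx":0,"ry":0,"rz":0},{"claw":60,"dx":0,"dy":0,"dz":6,"rx":0,"ry":0,"rz":0},{"claw":52,"dx":0,"dy":0,"dz":0,"rx":0,"ry":0,"rz":0},{"claw":50,"dx":0,"dy":0,"dz":0,"rx":0,"ry":0,"rz":0},{"claw":50,"dx":0,"dy":0,"dz":0,"rx":0,"ry":0,"rz":0}]'
python3 -m handwheel '[{"claw":47,"dx":0,"dy":0,"dz":0,"rx":0,"ry":0,"rz":0},{"claw":45,"dx":0,"dy":0,"dz":0,"rx":0,"ry":0,"rz":0},{"claw":43,"dx":0,"dy":0,"dz":0,"rx":0,"ry":0,"rz":0},{"claw":43,"dx":0,"dy":0,"dz":0,"rx":0,"ry":0,"rz":0},{"claw":43,"dx":0,"dy":0,"dz":0,"rx":0,"ry":0,"rz":0},{"claw":43,"dx":0,"dy":0,"dz":0,"rx":0,"ry":0,"rz":0}]'
python3 -c "
from h import *
o=bot.get_obs();print(rel(o['tool_pos']),o['contact_force'],o['moment'],o['grip_width'])"
```

```text
time: 4.35
tool_pos: [536.5, 125.4, 91.1]
tcp_rot: [3.14, -0.375, 1.279]
contact_force: [-0.9, -0.7, -0.0]
grip_width: 50.3
time: 4.95
tool_pos: [536.2, 125.7, 90.4]
tcp_rot: [3.141, -0.375, 1.279]
contact_force: [-0.2, 0.6, -0.4]
grip_width: 43.7
[-0.  86.  28.4] [-0.15292541  0.60818085 -0.36757256] [-0.19105144 -0.02495121  0.00366615] 43.66279360658838
```

```bash
cat > plan.py <<'E'
import numpy as np
h=lambda t:np.array([-16*np.cos(t-.157),16*np.sin(t-.157)])
ax=lambda s:(np.array([np.cos(s),np.sin(s)]),np.array([np.sin(s),-np.cos(s)]))
bar=lambda t,s:h(t)+102*ax(s)[0]
def tcp(b,s,ox=9.5,oz=20.2): x,z=ax(s); return b-ox*x+oz*z
def rows(bs,ss,p0=None):
    p=tcp(bs[0],ss[0]) if p0 is None else np.array(p0)
    for i in range(1,len(bs)):
        q=tcp(bs[i],ss[i]); x,z=ax(ss[i-1]); d=q-p
        print('dx %.1f dz %.1f ry %.3f bar'%(d@x,d@z,ss[i]-ss[i-1]),bs[i].round(1)); p=q
E
python3 - <<'E'
from plan import *
ts=np.linspace(1.17,1.85,9); ss=np.linspace(.375,.1,9)
rows([bar(t,s) for t,s in zip(ts,ss)],ss)
print(); ss=np.linspace(.1,-.166,8); rows([bar(1.85,s) for s in ss],ss)
print(); b=[bar(1.85,-.166)+[-i,0] for i in np.linspace(0,6.5,5)]; rows(b,[-.166]*5)
E
```

```text
dx 0.6 dz 3.0 ry -0.034 bar [88.9 48.3]
dx 0.6 dz 3.0 ry -0.034 bar [91.2 45.6]
dx 0.6 dz 3.1 ry -0.034 bar [93.5 42.7]
dx 0.6 dz 3.2 ry -0.034 bar [95.7 39.6]
dx 0.6 dz 3.3 ry -0.034 bar [97.8 36.4]
dx 0.6 dz 3.3 ry -0.034 bar [99.8 33.1]
dx 0.6 dz 3.4 ry -0.034 bar [101.7  29.7]
dx 0.6 dz 3.5 ry -0.034 bar [103.4  26.1]

dx -0.8 dz 3.5 ry -0.038 bar [103.8  22.2]
dx -0.8 dz 3.5 ry -0.038 bar [103.9  18.3]
dx -0.8 dz 3.5 ry -0.038 bar [103.9  14.5]
dx -0.8 dz 3.5 ry -0.038 bar [103.8  10.6]
dx -0.8 dz 3.5 ry -0.038 bar [103.5   6.7]
dx -0.8 dz 3.5 ry -0.038 bar [103.1   2.9]
dx -0.8 dz 3.5 ry -0.038 bar [102.5  -1. ]

dx -1.6 dz 0.3 ry 0.000 bar [100.9  -1. ]
dx -1.6 dz 0.3 ry 0.000 bar [99.3 -1. ]
dx -1.6 dz 0.3 ry 0.000 bar [97.7 -1. ]
dx -1.6 dz 0.3 ry 0.000 bar [96. -1.]
```

```bash
python3 -m handwheel '[{"claw":43,"dx":0.5,"dy":0,"dz":3.0,"rx":0,"ry":-0.034,"rz":0},{"claw":43,"dx":0.5,"dy":0,"dz":3.0,"rx":0,"ry":-0.034,"rz":0},{"claw":43,"dx":0.5,"dy":0,"dz":3.0,"rx":0,"ry":-0.034,"rz":0},{"claw":43,"dx":0.5,"dy":0,"dz":3.2,"rx":0,"ry":-0.034,"rz":0},{"claw":43,"dx":0.5,"dy":0,"dz":3.2,"rx":0,"ry":-0.034,"rz":0},{"claw":43,"dx":0.5,"dy":0,"dz":3.3,"rx":0,"ry":-0.034,"rz":0},{"claw":43,"dx":0.5,"dy":0,"dz":3.4,"rx":0,"ry":-0.034,"rz":0},{"claw":43,"dx":0.5,"dy":0,"dz":3.5,"rx":0,"ry":-0.034,"rz":0},{"claw":43,"dx":0,"dy":0,"dz":0,"rx":0,"ry":0,"rz":0},{"claw":43,"dx":0,"dy":0,"dz":0,"rx":0,"ry":0,"rz":0}]'
python3 - <<'E'
from h import *
from plan import *
o=bot.get_obs();T=pose(o);c=save('wrist','w4');save('scene','s4');print('tcp',rel(T[:3,3]),'plan',tcp(bar(1.85,.1),.1).round(1),o['contact_force'],o['moment'])
a=cv2.resize(cv2.imread('pics/w4.png')[150:390,130:430],(500,400),interpolation=cv2.INTER_CUBIC)
b=cv2.resize(cv2.imread('pics/s4.png')[190:350,330:450],(300,400),interpolation=cv2.INTER_CUBIC);cv2.imwrite('pics/v4.png',np.hstack([a,b]))
E
```

```text
time: 5.95
tool_pos: [538.8, 134.8, 66.2]
tcp_rot: [-3.141, -0.102, 1.279]
contact_force: [-0.1, -4.4, -1.1]
grip_width: 43.5
tcp [-0.1 95.5  4.2] plan [96.  5.] [-0.07460188 -4.37599962 -1.08378899] [-0.78819998  0.12516924  0.02655432]
```

View pics/v4.png

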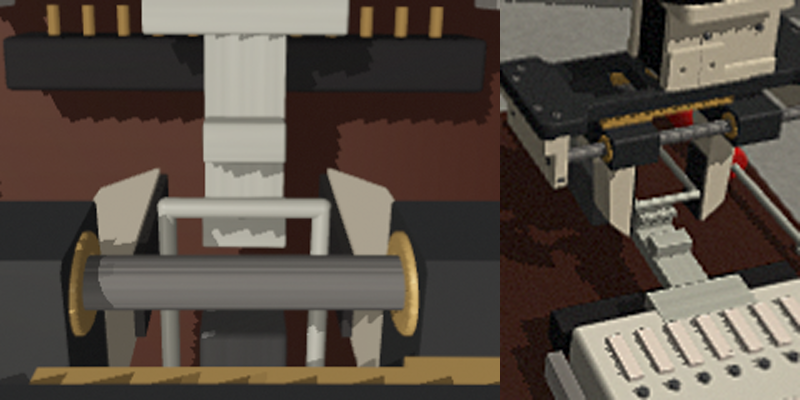

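The loop is held between the fingers and the lever has followed. The crossbar is at (243,207) in the left crop, still over the lip, with the slot behind it (step edge at about row 162). I'll work out its position from this.

```bash
cat > loc.py <<'E'
from h import *
E
python3 - <<'E'
from h import *
w=load('w4');T=pose(bot.get_obs());V=lambda u,v:(130+(u+.5)*.6-.5,150+(v+.5)*.6-.5)
D=w['camera_matrix'][0,0]*40/((320-168)*.6);o,d=ray(w,*V(243,207),T);p=o+d*D
print('bar',rel(p),(np.linalg.inv(T)@np.r_[p,1])[:3].round(1))
for z in(24,26,28):print(rel(onz(w,*V(243,207),62+z,T)))
for n,v,z in(('step',162,4),('bracket',34,4),('contact',90,-26),('lip-y',246,8),('step top edge',120,4)):print(n,rel(onz(w,*V(243,v),62+z,T)))
E
```

```text
bar [1.000e-01 1.015e+02 2.070e+01] [  7.6   0.1 -15.6]
[1.000e-01 1.028e+02 2.400e+01]
[1.000e-01 1.036e+02 2.600e+01]
[1.000e-01 1.044e+02 2.800e+01]
step [1.000e-01 1.087e+02 4.000e+00]
bracket [1.000e-01 1.455e+02 4.000e+00]
contact [ 1.000e-01  1.245e+02 -2.600e+01]
lip-y [ 0.1 84.7  8. ]
step top edge [1.000e-01 1.212e+02 4.000e+00]
```

```bash
python3 -m handwheel '[{"claw":43,"dx":-0.3,"dy":0,"dz":3.5,"rx":0,"ry":-0.038,"rz":0},{"claw":43,"dx":-0.7,"dy":0,"dz":3.5,"rx":0,"ry":-0.038,"rz":0},{"claw":43,"dx":-0.8,"dy":0,"dz":3.5,"rx":0,"ry":-0.038,"rz":0},{"claw":43,"dx":-0.8,"dy":0,"dz":3.5,"rx":0,"ry":-0.038,"rz":0},{"claw":43,"dx":0,"dy":0,"dz":0,"rx":0,"ry":0,"rz":0}]'
python3 -m handwheel '[{"claw":43,"dx":-0.8,"dy":0,"dz":3.5,"rx":0,"ry":-0.038,"rz":0},{"claw":43,"dx":0,"dy":0,"dz":0,"rx":0,"ry":0,"rz":0}]'
python3 -m handwheel '[{"claw":43,"dx":-0.8,"dy":0,"dz":3.5,"rx":0,"ry":-0.038,"rz":0},{"claw":43,"dx":0,"dy":0,"dz":0,"rx":0,"ry":0,"rz":0}]'
```

```text
time: 6.55
tool_pos: [538.4, 133.8, 52.2]
tcp_rot: [-3.141, 0.05, 1.28]
contact_force: [-0.2, -3.3, -0.3]
grip_width: 43.9
time: 6.75
tool_pos: [538.2, 132.9, 49.0]
tcp_rot: [-3.141, 0.087, 1.28]
contact_force: [-0.1, -2.2, -0.1]
grip_width: 43.5
time: 6.95
tool_pos: [537.9, 131.9, 45.6]
tcp_rot: [-3.141, 0.124, 1.28]
contact_force: [1.6, -0.7, 0.3]
grip_width: 43.8
```

```bash
python3 -m handwheel '[{"claw":43,"dx":-1.5,"dy":0,"dz":3.5,"rx":0,"ry":-0.038,"rz":0},{"claw":43,"dx":0,"dy":0,"dz":0,"rx":0,"ry":0,"rz":0}]'
python3 -m handwheel '[{"claw":43,"dx":-1.5,"dy":0,"dz":0.7,"rx":0,"ry":0,"rz":0},{"claw":43,"dx":-1.0,"dy":0,"dz":0.2,"rx":0,"ry":0,"rz":0},{"claw":43,"dx":0,"dy":0,"dz":0,"rx":0,"ry":0,"rz":0}]'
python3 - <<'E'
from h import *
o=bot.get_obs();T=pose(o);R_=T[:3,:3];print(rel(T[:3,3]),'bar',rel(T[:3,3]+R_@[9.5,0,-20.2]),rel(T[:3,3]+R_@[8,0,-18]))
E
```

```text
time: 7.15
tool_pos: [537.5, 130.5, 42.3]
tcp_rot: [3.142, 0.161, 1.28]
contact_force: [1.4, 1.0, -0.6]
grip_width: 43.7
time: 7.45
tool_pos: [537.0, 128.2, 42.3]
tcp_rot: [3.141, 0.159, 1.278]
contact_force: [2.0, 5.5, -0.2]
grip_width: 43.8
[  0.1  88.7 -19.7] bar [ 1.000e-01  1.013e+02 -1.200e+00] [ 0.1 99.4 -3.2]
```

```bash
python3 -m handwheel '[{"claw":43,"dx":-1.5,"dy":0,"dz":0.2,"rx":0,"ry":0,"rz":0},{"claw":43,"dx":0,"dy":0,"dz":0,"rx":0,"ry":0,"rz":0}]'
python3 -m handwheel '[{"claw":43,"dx":-1.5,"dy":0,"dz":0.2,"rx":0,"ry":0,"rz":0},{"claw":43,"dx":0,"dy":0,"dz":0,"rx":0,"ry":0,"rz":0}]'
python3 -m handwheel '[{"claw":43,"dx":-1.0,"dy":0,"dz":0.2,"rx":0,"ry":0,"rz":0},{"claw":43,"dx":0,"dy":0,"dz":0,"rx":0,"ry":0,"rz":0}]'
```

```text
time: 7.65
tool_pos: [536.6, 126.8, 42.4]
tcp_rot: [3.141, 0.159, 1.278]
contact_force: [2.0, 5.9, -0.5]
grip_width: 43.7
time: 7.85
tool_pos: [536.1, 125.3, 42.4]
tcp_rot: [3.141, 0.159, 1.278]
contact_force: [1.6, 5.2, -0.6]
grip_width: 43.5
time: 8.05
tool_pos: [535.9, 124.4, 42.4]
tcp_rot: [3.141, 0.159, 1.278]
contact_force: [1.1, 5.7, -0.7]
grip_width: 43.7
```

```bash
python3 -m handwheel '[{"claw":43,"dx":-1.0,"dy":0,"dz":0.2,"rx":0,"ry":0,"rz":0},{"claw":43,"dx":0,"dy":0,"dz":0,"rx":0,"ry":0,"rz":0}]'
python3 -m handwheel '[{"claw":43,"dx":-1.0,"dy":0,"dz":0.2,"rx":0,"ry":0,"rz":0},{"claw":43,"dx":0,"dy":0,"dz":0,"rx":0,"ry":0,"rz":0}]'
```

```text
time: 8.25
tool_pos: [535.7, 123.9, 42.3]
tcp_rot: [3.14, 0.158, 1.278]
contact_force: [2.3, 7.8, -1.1]
grip_width: 43.6
time: 8.45
tool_pos: [535.7, 123.8, 42.3]
tcp_rot: [3.14, 0.156, 1.278]
contact_force: [2.6, 11.9, -1.2]
grip_width: 44.1
```

Force has climbed to 12 N while the motion has stopped, with the bar estimated at y of about 96: it is against the post, under the lip. I'll ease off, open, back out and look.

```bash
python3 -m handwheel '[{"claw":43,"dx":0.7,"dy":0,"dz":0,"rx":0,"ry":0,"rz":0},{"claw":46,"dx":0,"dy":0,"dz":0,"rx":0,"ry":0,"rz":0},{"claw":52,"dx":0,"dy":0,"dz":0,"rx":0,"ry":0,"rz":0},{"claw":62,"dx":0,"dy":0,"dz":0,"rx":0,"ry":0,"rz":0},{"claw":70,"dx":0,"dy":0,"dz":0,"rx":0,"ry":0,"rz":0},{"claw":70,"dx":0,"dy":0,"dz":-10,"rx":0,"ry":0,"rz":0},{"claw":70,"dx":0,"dy":0,"dz":-30,"rx":0,"ry":0,"rz":0},{"claw":70,"dx":0,"dy":0,"dz":-40,"rx":0,"ry":0,"rz":0},{"claw":70,"dx":0,"dy":0,"dz":-20,"rx":0,"ry":0,"rz":0},{"claw":70,"dx":0,"dy":0,"dz":0,"rx":0,"ry":0,"rz":0}]'
python3 - <<'E'
from h import *
o=bot.get_obs();T=pose(o);np.save('pics/T5.npy',T);save('wrist','w5');save('scene','s5');print(rel(T[:3,3]),o['time'],o['contact_force'])
a=cv2.resize(cv2.imread('pics/w5.png')[60:360,160:400],(400,500),interpolation=cv2.INTER_CUBIC)
b=cv2.resize(cv2.imread('pics/s5.png')[190:340,330:450],(400,500),interpolation=cv2.INTER_CUBIC);cv2.imwrite('pics/v5.png',np.hstack([a,b]))
E
```

```text
time: 9.45
tool_pos: [541.7, 138.4, 144.5]
tcp_rot: [3.135, 0.159, 1.278]
contact_force: [-0.1, -0.9, -0.7]
grip_width: 70.2
[ 1.7 99.8 82.5] 9.45 [-0.1193196  -0.8969582  -0.67908833]
```

View pics/v5.png

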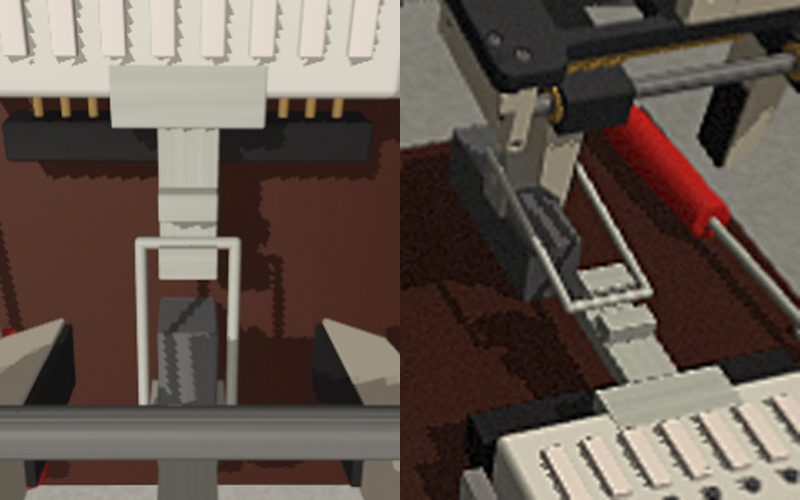

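The crossbar at (189,243) in the left crop is visible right across the keeper instead of being hidden under the lip, so it may be riding high or may have lifted on release. I'll triangulate it.

```bash
python3 - <<'E'
from h import *
w=load('w5');s=load('s5');T=np.load('pics/T5.npy')
WV=lambda u,v:(160+(u+.5)*.6-.5,60+(v+.5)*.6-.5); SV=lambda u,v:(330+(u-400+.5)*.3-.5,190+(v+.5)*.3-.5)
p,g=tri(ray(w,*WV(189,243),T),ray(s,*SV(612,297)));print('bar',rel(p),round(g,1))
D=w['camera_matrix'][0,0]*40/((235-142)*.6);o,d=ray(w,*WV(189,243),T);print('width',rel(o+d*D))
for n,a,b in(('step edge -y',(189,220),None),('lip -y',(189,279),(603,268))):
    print(n,rel(onz(w,*WV(*a),62+(4 if b is None else 8),T)))
    if b:p,g=tri(ray(w,*WV(*a),T),ray(s,*SV(*b)));print('  tri',rel(p),g)
print('step front',rel(onz(w,*WV(189,220),66,T)),rel(onz(w,*WV(189,190),66,T)),'contact',rel(onz(w,*WV(60,160),36,T)))
for z in(-1,10.5,15):print(rel(onz(w,*WV(189,243),62+z,T)))
c=proj(s,P+Y*96+np.array([0,0,-1]));print('expected seat in scene crop',(c-[330,190]+.5)/.3-.5+[400,0]); c=proj(s,P+Y*97+np.array([0,0,10.5]));print('on lip',(c-[330,190]+.5)/.3-.5+[400,0])
E
```

```text
bar [ 0.5 99.4  3.4] 0.8
width [ 0.8 94.5 -6.3]
step edge -y [  0.8 109.6   4. ]
lip -y [ 0.7 84.7  8. ]
  tri [ 0.3 87.  10.9] 1.5347367790717248
step front [  0.8 109.6   4. ] [  0.8 122.4   4. ] contact [-55.3 125.3 -26. ]
[ 0.8 97.  -1. ]
[  0.8 102.4  10.5]
[  0.8 104.5  15. ]
expected seat in scene crop [607.81401811 298.26639975]
on lip [611.94938379 281.45193649]
```

The scene row (297, against 298 expected for the seat and 281 if it were on the lip) puts the bar in the slot at z of about 0, y of about 97. The wrist camera simply looks under the lip from behind. Next I'll close the fingers and go to the lever's upper face.

```bash
python3 -m handwheel '[{"claw":40,"dx":0,"dy":-1.5,"dz":-5,"rx":0,"ry":0.08,"rz":0},{"claw":0,"dx":0,"dy":0,"dz":0,"rx":0,"ry":0.08,"rz":0},{"claw":0,"dx":-20,"dy":0,"dz":0,"rx":0,"ry":0,"rz":0},{"claw":0,"dx":-30,"dy":0,"dz":0,"rx":0,"ry":0,"rz":0},{"claw":0,"dx":-25,"dy":0,"dz":0,"rx":0,"ry":0,"rz":0},{"claw":0,"dx":0,"dy":0,"dz":0,"rx":0,"ry":0,"rz":0},{"claw":0,"dx":0,"dy":0,"dz":20,"rx":0,"ry":0,"rz":0},{"claw":0,"dx":0,"dy":0,"dz":18,"rx":0,"ry":0,"rz":0},{"claw":0,"dx":0,"dy":0,"dz":0,"rx":0,"ry":0,"rz":0},{"claw":0,"dx":0,"dy":0,"dz":0,"rx":0,"ry":0,"rz":0}]'
python3 - <<'E'
from h import *
o=bot.get_obs();T=pose(o);print(rel(T[:3,3]),T[:3,2],o['contact_force'])
E
python3 - <<'E'
import numpy as np
r=48;p=None
for t in np.r_[1.42,np.arange(1.3,-.01,-.1)]:
    q=np.array([-r*np.cos(t)+6*np.sin(t)+9.5,r*np.sin(t)+6*np.cos(t)])
    print('t %.2f tcp y %.1f z %.1f'%(t,*q), '' if p is None else 'dx %.1f dz %.1f'%(q[0]-p[0],p[1]-q[1])); p=q
E
```

```text
time: 10.55
tool_pos: [516.5, 67.3, 107.1]
tcp_rot: [-3.14, 0.003, 1.279]
contact_force: [-0.6, -0.2, -0.1]
grip_width: 0.4
[-2.1 24.4 45.1] [-0.00265054 -0.00281998 -0.99999251] [-0.63537397 -0.17571225 -0.06897797]
t 1.42 tcp y 8.2 z 48.4 
t 1.30 tcp y 2.4 z 47.9 dx -5.8 dz 0.5
t 1.20 tcp y -2.3 z 46.9 dx -4.7 dz 0.9
t 1.10 tcp y -6.9 z 45.5 dx -4.6 dz 1.4
t 1.00 tcp y -11.4 z 43.6 dx -4.5 dz 1.9
t 0.90 tcp y -15.6 z 41.3 dx -4.3 dz 2.3
t 0.80 tcp y -19.6 z 38.6 dx -4.0 dz 2.7
t 0.70 tcp y -23.3 z 35.5 dx -3.7 dz 3.1
t 0.60 tcp y -26.7 z 32.1 dx -3.4 dz 3.5
t 0.50 tcp y -29.7 z 28.3 dx -3.0 dz 3.8
t 0.40 tcp y -32.4 z 24.2 dx -2.6 dz 4.1
t 0.30 tcp y -34.6 z 19.9 dx -2.2 dz 4.3
t 0.20 tcp y -36.4 z 15.4 dx -1.8 dz 4.5
t 0.10 tcp y -37.7 z 10.8 dx -1.3 dz 4.7
t -0.00 tcp y -38.5 z 6.0 dx -0.8 dz 4.8
```

```bash
python3 -m handwheel '[{"claw":0,"dx":-7,"dy":2,"dz":-2,"rx":0,"ry":0,"rz":0},{"claw":0,"dx":-5,"dy":0,"dz":0,"rx":0,"ry":0,"rz":0},{"claw":0,"dx":-3,"dy":0,"dz":0,"rx":0,"ry":0,"rz":0},{"claw":0,"dx":0,"dy":0,"dz":0,"rx":0,"ry":0,"rz":0}]'
python3 -m handwheel '[{"claw":0,"dx":-2.5,"dy":0,"dz":0,"rx":0,"ry":0,"rz":0},{"claw":0,"dx":-2.5,"dy":0,"dz":0,"rx":0,"ry":0,"rz":0},{"claw":0,"dx":0,"dy":0,"dz":0,"rx":0,"ry":0,"rz":0}]'
python3 -m handwheel '[{"claw":0,"dx":-2.4,"dy":0,"dz":0.4,"rx":0,"ry":0,"rz":0},{"claw":0,"dx":-2.4,"dy":0,"dz":0.4,"rx":0,"ry":0,"rz":0},{"claw":0,"dx":0,"dy":0,"dz":0,"rx":0,"ry":0,"rz":0}]'
```

```text
time: 10.95
tool_pos: [514.5, 51.4, 110.1]
tcp_rot: [3.141, 0.003, 1.278]
contact_force: [0.1, -0.3, -0.5]
grip_width: 0.8
time: 11.25
tool_pos: [513.3, 47.8, 109.7]
tcp_rot: [3.141, 0.002, 1.278]
contact_force: [2.3, 4.1, -0.5]
grip_width: 0.7
time: 11.55
tool_pos: [511.9, 43.3, 108.9]
tcp_rot: [3.141, 0.001, 1.279]
contact_force: [2.0, 4.6, -0.7]
grip_width: 0.6
```

```bash
python3 -m handwheel '[{"claw":0,"dx":-2.3,"dy":0,"dz":0.5,"rx":0,"ry":0,"rz":0},{"claw":0,"dx":-2.3,"dy":0,"dz":0.6,"rx":0,"ry":0,"rz":0},{"claw":0,"dx":-2.3,"dy":0,"dz":0.7,"rx":0,"ry":0,"rz":0},{"claw":0,"dx":-2.3,"dy":0,"dz":0.8,"rx":0,"ry":0,"rz":0}]'
python3 -m handwheel '[{"claw":0,"dx":-2.3,"dy":0,"dz":0.9,"rx":0,"ry":0,"rz":0},{"claw":0,"dx":-2.2,"dy":0,"dz":1.0,"rx":0,"ry":0,"rz":0},{"claw":0,"dx":-2.2,"dy":0,"dz":1.1,"rx":0,"ry":0,"rz":0},{"claw":0,"dx":-2.1,"dy":0,"dz":1.2,"rx":0,"ry":0,"rz":0}]'
python3 - <<'E'
from h import *
o=bot.get_obs();T=pose(o);print(rel(T[:3,3]),o['contact_force'],o['moment']);save('scene','s6')
E
```

```text
time: 11.95
tool_pos: [509.4, 34.8, 106.4]
tcp_rot: [3.141, 0.001, 1.279]
contact_force: [2.2, 6.8, -1.5]
grip_width: 0.5
time: 12.35
tool_pos: [506.8, 26.4, 102.4]
tcp_rot: [3.141, 0.001, 1.279]
contact_force: [1.3, 6.3, 1.3]
grip_width: 0.8
[  0.4 -17.6  40.4] [1.25482909 6.33823732 1.30797512] [ 1.19280586 -0.38466932  0.03588387]
```

```bash
python3 -m handwheel '[{"claw":0,"dx":-2.0,"dy":0,"dz":1.3,"rx":0,"ry":0,"rz":0},{"claw":0,"dx":-2.0,"dy":0,"dz":1.4,"rx":0,"ry":0,"rz":0},{"claw":0,"dx":-1.9,"dy":0,"dz":1.5,"rx":0,"ry":0,"rz":0},{"claw":0,"dx":-1.8,"dy":0,"dz":1.6,"rx":0,"ry":0,"rz":0}]'
python3 -m handwheel '[{"claw":0,"dx":-1.7,"dy":0,"dz":1.7,"rx":0,"ry":0,"rz":0},{"claw":0,"dx":-1.7,"dy":0,"dz":1.8,"rx":0,"ry":0,"rz":0},{"claw":0,"dx":-1.5,"dy":0,"dz":1.9,"rx":0,"ry":0,"rz":0},{"claw":0,"dx":-1.5,"dy":0,"dz":1.9,"rx":0,"ry":0,"rz":0}]'
python3 -m handwheel '[{"claw":0,"dx":-1.3,"dy":0,"dz":2.0,"rx":0,"ry":0,"rz":0},{"claw":0,"dx":-1.3,"dy":0,"dz":2.1,"rx":0,"ry":0,"rz":0},{"claw":0,"dx":-1.1,"dy":0,"dz":2.1,"rx":0,"ry":0,"rz":0},{"claw":0,"dx":-1.1,"dy":0,"dz":2.2,"rx":0,"ry":0,"rz":0}]'
python3 -c "
from h import *
o=bot.get_obs();print(rel(o['tool_pos']))"
```

```text
time: 12.8
tool_pos: [504.6, 18.7, 96.7]
tcp_rot: [3.141, 0.001, 1.279]
contact_force: [0.2, 4.6, 1.5]
grip_width: 0.1
time: 13.2
tool_pos: [502.6, 11.8, 89.2]
tcp_rot: [3.141, 0.003, 1.279]
contact_force: [0.9, 4.4, 2.1]
grip_width: 0.8
time: 13.6
tool_pos: [500.9, 6.8, 80.5]
tcp_rot: [3.142, 0.003, 1.279]
contact_force: [0.5, 2.3, 0.7]
grip_width: 0.3
[  0.3 -38.   18.5]
```

Force is only 2–5 N, so I'll check that the loop is still hooked before going past centre.

```bash
python3 - <<'E'
from h import *
save('scene','s7');save('wrist','w7')
f=lambda n:cv2.resize(cv2.imread(f'pics/{n}.png')[190:340,330:450],(400,500),interpolation=cv2.INTER_CUBIC)
cv2.imwrite('pics/v7.png',np.hstack([f('s6'),f('s7')]))
E
```

```text
(no output)
```

View pics/v7.png

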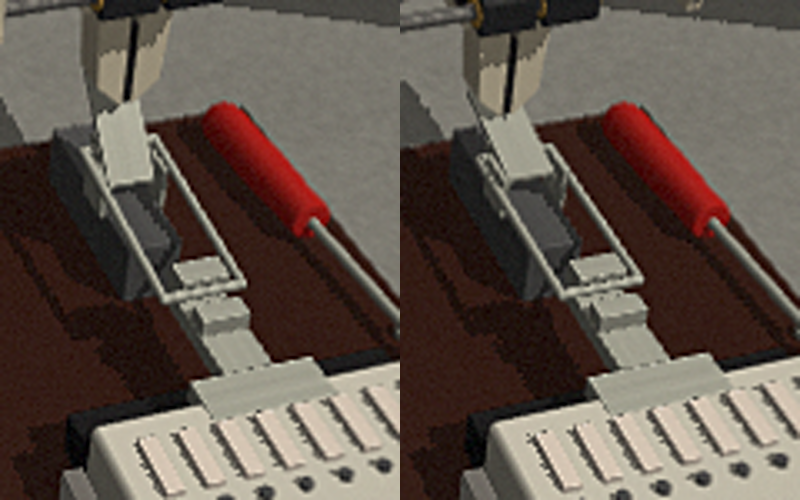

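In both frames (s6 left, s7 right) the bar stays behind the lip, and the keeper and bracket move towards the latch (bracket corner (190,380) to (188,375)). The loop is hooked and drawing, so I'll continue down.

```bash
python3 -m handwheel '[{"claw":0,"dx":0,"dy":0,"dz":2.2,"rx":0,"ry":0,"rz":0},{"claw":0,"dx":0,"dy":0,"dz":2.2,"rx":0,"ry":0,"rz":0},{"claw":0,"dx":0,"dy":0,"dz":2.2,"rx":0,"ry":0,"rz":0},{"claw":0,"dx":0,"dy":0,"dz":2.2,"rx":0,"ry":0,"rz":0}]'
python3 -m handwheel '[{"claw":0,"dx":0,"dy":0,"dz":1.5,"rx":0,"ry":0,"rz":0},{"claw":0,"dx":0,"dy":0,"dz":1.5,"rx":0,"ry":0,"rz":0},{"claw":0,"dx":0,"dy":0,"dz":0,"rx":0,"ry":0,"rz":0}]'
python3 -m handwheel '[{"claw":0,"dx":0,"dy":0,"dz":1.0,"rx":0,"ry":0,"rz":0},{"claw":0,"dx":0,"dy":0,"dz":1.0,"rx":0,"ry":0,"rz":0},{"claw":0,"dx":0,"dy":0,"dz":0,"rx":0,"ry":0,"rz":0}]'
python3 -c "
from h import *
o=bot.get_obs();print(rel(o['tool_pos']),o['contact_force'])"
```

```text
time: 14.1
tool_pos: [500.8, 7.0, 71.6]
tcp_rot: [-3.141, 0.003, 1.279]
contact_force: [-0.7, -0.7, 1.1]
grip_width: 0.3
time: 14.4
tool_pos: [500.8, 7.2, 68.6]
tcp_rot: [-3.141, 0.003, 1.279]
contact_force: [-0.3, 0.8, -0.0]
grip_width: 0.9
time: 14.7
tool_pos: [501.0, 7.2, 68.0]
tcp_rot: [3.141, 0.003, 1.279]
contact_force: [-3.2, -0.2, 10.3]
grip_width: 0.4
[  0.3 -37.6   6. ] [-3.21563446 -0.21697663 10.28109442]
```

The tool stopped at z=+6.0, the flat height, with 10 N upward, so the lever is on its stop. One small extra press, then retreat and verify.

```bash
python3 -m handwheel '[{"claw":0,"dx":0,"dy":0,"dz":0.8,"rx":0,"ry":0,"rz":0},{"claw":0,"dx":0,"dy":0,"dz":0,"rx":0,"ry":0,"rz":0},{"claw":0,"dx":0,"dy":0,"dz":0,"rx":0,"ry":0,"rz":0}]'
python3 -m handwheel '[{"claw":0,"dx":0,"dy":0,"dz":-5,"rx":0,"ry":0,"rz":0},{"claw":0,"dx":0,"dy":0,"dz":-20,"rx":0,"ry":0,"rz":0},{"claw":0,"dx":-20,"dy":0,"dz":-40,"rx":0,"ry":0,"rz":0},{"claw":0,"dx":-30,"dy":0,"dz":-40,"rx":0,"ry":0,"rz":0},{"claw":0,"dx":-30,"dy":0,"dz":-40,"rx":0,"ry":0,"rz":0},{"claw":0,"dx":0,"dy":0,"dz":-20,"rx":0,"ry":0,"rz":0},{"claw":0,"dx":0,"dy":0,"dz":0,"rx":0,"ry":0,"rz":0},{"claw":0,"dx":0,"dy":0,"dz":0,"rx":0,"ry":0,"rz":0}]'
python3 - <<'E'
from h import *
o=bot.get_obs();T=pose(o);np.save('pics/T8.npy',T);save('wrist','w8');save('scene','s8');save('top','t8');print(rel(T[:3,3]),o['contact_force'])
f=lambda n,a,b,c,d:cv2.resize(cv2.imread(f'pics/{n}.png')[a:b,c:d],(400,500),interpolation=cv2.INTER_CUBIC)
cv2.imwrite('pics/v8.png',np.hstack([f('s8',190,340,330,450),f('w8',0,250,180,380)]))
E
```

```text
time: 15.0
tool_pos: [501.0, 7.1, 67.8]
tcp_rot: [3.141, 0.003, 1.279]
contact_force: [-6.1, 0.3, 16.7]
grip_width: 0.4
time: 15.8
tool_pos: [477.9, -68.9, 231.1]
tcp_rot: [3.141, 0.003, 1.279]
contact_force: [-0.0, 0.4, 0.5]
grip_width: 0.3
[   0.  -117.1  169.1] [-0.04441639  0.3750602   0.50498813]
```

View pics/v8.png

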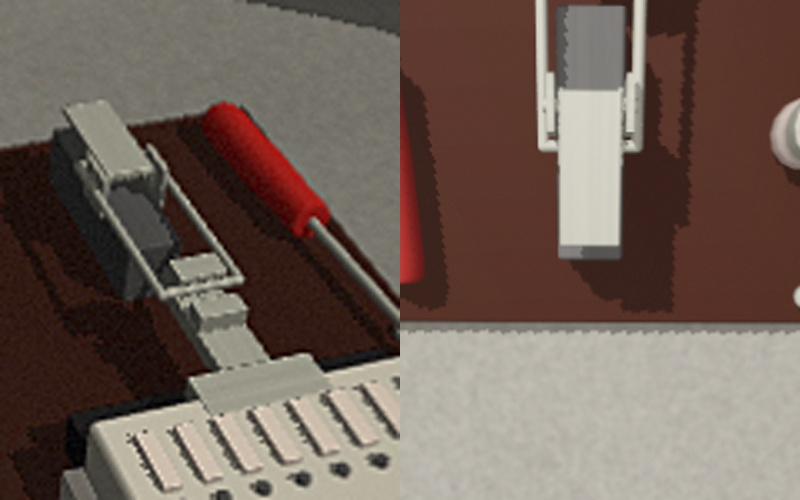

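The lever looks down, with its tip edge at (85,103) in the scene crop and at (590,247) in the wrist crop. To judge its angle, I'll compare these with projections at several lever angles.

```bash
python3 - <<'E'
from h import *
w=load('w8');s=load('s8');T=np.load('pics/T8.npy')
S=lambda p:((proj(s,p)-[330,190]+.5)/.3-.5).round(1); Wp=lambda p:((proj(w,p,T)-[180,0]+.5)/.5-.5+[400,0]).round(1)
w_=lambda x,y,z:P+X*x+Y*y+np.array([0,0,z])
for t in(0,.1,.2,.3,.4):
    f=lambda x:w_(x,-57*np.cos(t)+6*np.sin(t),57*np.sin(t)+6*np.cos(t))
    hy,hz=-16*np.cos(t-.157),16*np.sin(t-.157); b=hy+np.sqrt(102**2-(hz+1)**2)
    print(t,'tip',S(f(13)),S(f(-13)),'wrist',Wp(f(13)),Wp(f(-13)),'bar',S(w_(20,b,-1)),S(w_(-20,b,-1)),S(w_(0,b,-1)),'hinge wrist',Wp(w_(0,hy,hz)))
print('block -y end wrist',Wp(w_(0,-60.5,-14)),'+y',Wp(w_(0,43.5,-14)))
# measured cassette shift from bracket edge via template matching between pictures
for a,bn in(('s0','s5'),('s0','s7'),('s0','s8')):
    A=cv2.imread(f'pics/{a}.png',0);B=cv2.imread(f'pics/{bn}.png',0);tm=A[310:390,390:480]
    r=cv2.matchTemplate(B[285:415,365:505],tm,cv2.TM_CCOEFF_NORMED);_,m,_,l=cv2.minMaxLoc(r);print(bn,'shift',l[0]-25,l[1]-25,round(m,3))
q=w_(0,200,0);q2=w_(0,190,0);print('10 mm home shift px',(proj(s,q2)-proj(s,q)).round(2))
E
```

```text
0 tip [ 59.9 105.1] [104.4  97.4] wrist [620.5 250. ] [560.9 250. ] bar [159.5 292.4] [236.9 276.5] [198.4 284.4] hinge wrist [590.6 150. ]
0.1 tip [61.3 97.6] [105.9  89.9] wrist [621.1 248.7] [560.3 248.8] bar [159.3 292.1] [236.7 276.3] [198.3 284.2] hinge wrist [590.6 150.1]
0.2 tip [63.1 90.8] [107.9  83.1] wrist [621.6 246. ] [559.8 246.1] bar [159.3 292.1] [236.7 276.3] [198.2 284.1] hinge wrist [590.6 149.9]
0.3 tip [65.2 84.7] [110.3  77. ] wrist [622.2 241.8] [559.1 241.9] bar [159.4 292.3] [236.8 276.4] [198.3 284.3] hinge wrist [590.6 149.3]
0.4 tip [67.7 79.5] [113.   71.8] wrist [622.8 236.1] [558.5 236.1] bar [159.6 292.6] [237.  276.8] [198.6 284.6] hinge wrist [590.6 148.2]
block -y end wrist [590.7 255. ] +y [590.4  -0.6]
s5 shift 0 0 0.998
s7 shift -3 -5 0.881
s8 shift -3 -5 0.882
10 mm home shift px [-3.66 -5.4 ]
```

The tip corners seen at about (65,107) and (106,101) match t=0 (105/97) and not 0.1 (98/90), so the lever is flat. The cassette has shifted (-3,-5) px, where 10 mm would be (-3.7,-5.4). I'll check the bystanders quickly and hand in.

```bash
python3 - <<'E'
from h import *
A=cv2.imread('pics/t0.png',0);B=cv2.imread('pics/t8.png',0)
for n,(x,y,h) in dict(jar=(189,203,10),driver=(165,316,30),spool=(426,290,20)).items():
    tm=A[y-h:y+h,x-h:x+h];r=cv2.matchTemplate(B[y-h-12:y+h+12,x-h-12:x+h+12],tm,cv2.TM_CCOEFF_NORMED);_,m,_,l=cv2.minMaxLoc(r);print(n,l[0]-12,l[1]-12,round(m,3))
print(bot.get_obs()['time'],bot.close_job())
E
```

```text
jar 0 0 0.477
driver -12 12 0.417
spool 11 -12 0.189
the job is handed in; nothing more can be done
15.95 None
```

The top-view match scores were too low to use, probably because the arm or its shadow covers those spots. I'll repeat the check on the saved scene pictures.

```bash
python3 - <<'E'
import cv2
A=cv2.imread('pics/s0.png',0);B=cv2.imread('pics/s8.png',0)
for n,(x,y,h) in dict(jar=(309,262,14),driver=(410,238,14),driver_tip=(452,288,10),spool=(265,153,14)).items():
    r=cv2.matchTemplate(B[y-h-12:y+h+12,x-h-12:x+h+12],A[y-h:y+h,x-h:x+h],cv2.TM_CCOEFF_NORMED);_,m,_,l=cv2.minMaxLoc(r);print(n,l[0]-12,l[1]-12,round(m,3))
E
```

```text
jar 0 0 0.997
driver 2 3 0.687
driver_tip -1 -1 0.866
spool 10 0 0.379
```

I hooked the loop over the keeper, drew it back under the lip, pressed the lever flat, withdrew the arm and handed the job in at about 16 s of the 51 s allowed. No verdict was given.

**How it went**
- I pinched the loop's side wires and moved the crossbar out over the keeper, which brought the lever along. I then lowered it into the slot and drew it back until it met the post at 12 N on the wrist.
- After opening the gripper, I pressed the lever down with closed fingertips. The highest wrist force reported was about 18 N, during the last press on the stop.

**Last checks**
- **Lever:** pressing stopped at 6.0 mm above the pin, which is the flat height. After the arm withdrew, the tip in the scene picture matched 0 rad, not 0.1. That cannot resolve the 0.03 rad limit, so the stop height is the better evidence.
- **Cassette:** its shift of (-3,-5) px, against (-3.7,-5.4) for the full 10 mm, puts it about 9 mm in. The match is only good to a pixel, about 2 mm.
- **Crossbar:** it was seen in the slot behind the lip, within a few mm of the predicted place. Pictures cannot confirm the 3 mm limit on their own.

**Checks that failed or disagreed**
- **Bystanders, top view:** the before/after comparison failed for all three, with match scores too low to use. I think the arm or its shadow covered them, but I did not look.
- **Jar:** a comparison of the saved scene pictures, made after hand-in, showed it unmoved (score 0.997).
- **Screwdriver:** the same comparison was unclear. The handle read (2,3) px at a score of 0.69 and the tip (-1,-1) px at 0.87. It looks in place in the pictures.
- **Spool:** it could not be confirmed (score 0.38), but the planned path never came near it.
- **Wrist camera:** some close-range points read 2–3 mm too far along +y, and I allowed for this by eye.

I viewed 11 pictures, one over the budget.

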